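Shut and key-lock the bead box

TASK

Lower the open lid of the grey bead box until it is fully shut. Then take the knurled collar on top of the lid and, trying it downwards as you go, turn it clockwise (seen from above) until its hidden keyway drops over the pin inside; push it fully home, flange down on the lid, and finish while still holding it pushed home against its spring. Do not disturb the tray, the jar or the pipe fitting standing around.

Things in the scene. Friction and masses are not known exactly. Their poses are not given: they have to be found in the camera images.
- bead_box: Fixed grey open-topped steel box with dark beads inside, 200 (its x) x 220 (its y) x 90 mm high; origin at the centre of its underside, on the bench. Its own -x side is the front, roughly facing the robot; the lid is hinged along the +x top edge. It is placed anywhere within some cm and turned by up to 0.4 rad.
- lid (a joint): Angle of the aluminium lid (plate 200 x 220 x 6 mm, about 0.45 kg), rad: 0 = shut, lying level on the box rim (top face 96 mm above the bench), growing as the front edge rises; at the start 0.7 to 1.2 (range 0 to 1.5). A stiff hinge: it stays at any angle and takes 2 to 6 N near the front edge to push down. It can be pushed from above on its outer face.
- lid_hinge (a point): Middle of the hinge line, at the top of the box's far (+x) edge, 90 mm above the bench; fixed to the box. The hinge line runs along the box's y axis. The lid's underside passes through it; the outer face is 6 mm above that.
- lid_front (a point): Point on the lid's outer (upper) face, midway across, 30 mm from its front edge and 170 mm from the hinge line; moves with the lid.
- collar_home (a point): Fixed point on the collar's axis at the level of the shut lid's outer face, 96 mm above the bench, over the box's centre; with the lid shut the collar's axis is vertical through it.
- collar: Steel knurled collar, captive on the lid's middle (100 mm from the hinge line): a round flange 54 mm across and 6 mm thick, on it a round knurled grip 40 mm across and 26 mm tall. Origin on its axis at the flange's underside; z along the axis, away from the lid. Released, the flange stands 16 mm clear of the lid on a spring; home, it lies on the lid. Spring: about 4 N to start it moving, 5 N at 4 mm, 8 N when home.
- collar_top (a point): Centre of the collar grip's top face, 32 mm above the flange's underside (with the lid shut and the collar released, 144 mm above the bench).
- collar_press (a joint): How far the collar is pushed towards the lid, m: 0 = released (spring up), 0.016 = home. With the lid shut it is stopped at about 0.004 by the pin inside the box unless the keyway stands over the pin.
- collar_turn (a joint): Angle of the collar on the lid, rad, growing clockwise seen from above; range -0.3 to 2.4. It starts between 0 and 0.4. The pin's angle is hidden and different every time: the keyway meets it after 0.4 to 1.4 rad of clockwise turning, and drops over it within about 0.13 rad either side (near those limits the pin rubs on the keyway's edge; a little more turning frees it). Light friction (0.03 N m) keeps the collar where it is left.
- tray: Loose white plastic tray of beads, 130 x 170 x 45 mm with two side grips, origin under its centre; leave it alone.
- jar: Loose brown jar with a dark cap, 64 mm across, 85 mm tall, origin under its centre; leave it alone.
- fitting: Loose dark pipe fitting, 33 mm across, 55 mm tall, standing upright, origin under its centre; leave it alone.

How it is judged:
On the way, in this order (a step that is already met when the one before it is completed fails the run):
1. the lid is shut (value of joint lid below 0.04 rad and value of joint collar_press below 0.008 m), for 0.2 s.
2. with the lid shut, the collar's keyway has dropped over the pin (value of joint lid below 0.04 rad and value of joint collar_press above 0.009 m), for 0.1 s.
At the end, for the whole second after the job is handed in: The lid is shut (within 0.04 rad), the collar is pushed home (at least 13.5 of its 16 mm), the fingers are on the collar with at least 3 N and keep it there, not turning, through the last second (value of joint lid below 0.04 rad and value of joint collar_press above 0.0135 m and contact force between the fingers and collar above 3 N and angular speed of collar below 0.2 rad/s); the arm keeps its last pose, push and grip.
It fails at once if the tray was moved by more than 3 cm (distance of tray from where it was at the start of the episode above 0.03 m).
It fails at once if the jar was moved by more than 3 cm (distance of jar from where it was at the start of the episode above 0.03 m).
It fails at once if the fitting was moved by more than 3 cm (distance of fitting from where it was at the start of the episode above 0.03 m).
It also fails if it takes over 58 s, if anything falls off the work surface, if the arm or the gripper's body presses on something with over 40 N, if the wrist force passes 120 N, or if a joint passes its speed limit or range.

ROBOT

A 6-joint arm with a two-finger parallel gripper is mounted at the origin on the work surface. World frame = base frame: x ahead of the robot, y to its left, z up, the work surface at z = 0. Lengths are in m, angles in rad, forces in N, time in s.
With the tool pointing down it reaches from about 0.35 to 0.975 m from the base axis. Payload 4.9 kg.
Tool frame: the origin (TCP) lies midway between the tips of the shut fingers; the grasp point (between the pads) lies 19 mm behind it; x points along the fingers, y is the direction in which the jaws open and shut, and the axes are right-handed (so a half turn about x gives the same grasp; the last joint's range is limited). The gripper opens to 85 mm and grips with 20 to 120 N. Pads are 22 mm wide; open, the fingers measure 114 mm over their backs; the gripper's body (76 mm by 85 mm) begins 54 mm behind the grasp point. The pads swing forward as they close: fully open they stand 13 mm farther back than shut.
Start: joints at [-1.354, 0.053, 1.613, -0, 1.476, -0.119], TCP at [0.206, -0.59, 0.231] pointing down, gripper open.
Joint ranges: [-3.01, 3.01], [-1.01, 2.22], [0.06, 2.58], [-1.02, 4.17], [0.09, 2.62], [-3.14, 3.14]. Speed limits (rad/s): [2.57, 2.57, 3.14, 3.14, 3.14, 3.14].

INTERFACE

Orientations are given as a rotation vector (axis times angle).
In Python, from station import ctrl gives the robot as it stands.
- The arm moves only by the shell command python3 -m handwheel 'ROWS' [FORCE]. ROWS is JSON, a list of rows, each a list of 3 entries, a list of its own where there are three numbers: the finger opening in m, from 0 to 0.0854, then the shift along the tool's x, y, z in m, then the turn, a rotation vector about the tool's x, y, z in degrees. In form: [[claw, [dx, dy, dz], [ax, ay, az]], ...]. A call has 1 to 10 rows; each row shifts and turns the commanded pose from where the row before left it, along the tool's axes as they then stand; what a row does not reach is not made up. A row lasts 1/12 s, in which the tool goes at most 41.7 mm and 7.16 degrees, less where a joint would pass 70% of its speed; a pose out of reach is approached as far as the arm can. A call with a gripper value outside its range is refused whole. The fingers move at their own pace and stop on an object; FORCE is the grip in N (left out, the last holds). Time passes only in rows, so rows that do not move let the fingers close. It gives the time, the measured TCP pose, the force and the opening at its end, in the units of the state.
- ctrl.get_obs(): the state, without advancing time (a new reading comes with each control period).
- ctrl.get_image(name): name is "scene" or "side" or "wrist"; returns the picture (400x640x3 uint8, red, green, blue); there is no depth.
- ctrl.camera_params(name): a dict with "vertical_fov" (degrees; the focal length in pixels is half the picture's height over the tangent of half this angle, whatever the lens; pixels are square), "cx", "cy" (the principal point, pixels), "rvec" (rotation vector, rad) and "tvec" (3), from world to camera coordinates, as OpenCV has them; the wrist camera has in their place "T_tool_cam" (4x4, takes a point from camera to tool coordinates, whose origin is the TCP and whose axes are the tool frame's). Camera axes: x right, y down, z forward; pixel columns grow to the right and rows downward; lengths in m; the calibration is good to about 2 mm. A picture is of the moment at which its call begins: read the wrist's pose just before it. camera_params takes no time and is no camera call.
- ctrl.finish_job(): hands the job in, once; it reports no verdict.
Trained networks look in the newest picture that a camera, given by its name, has taken for a name from the list of things; names that differ only in an ending like _2 or _b are one class to them, and where a whole thing is asked for, a point or a joint stands for the part that bears it (a point fixed in the world has none). Each returns a list of dicts, best first, with "score" (0 to 1); they miss things now and then, are a little off and sometimes report something else, mostly with a low value. They report only what shows in the picture. A call takes as long as a camera call.
- ctrl.look_for(thing, camera): "box" ([centre column, centre row, width, height] in pixels, round what is visible of it).
- ctrl.silhouettes(thing, camera): "mask" (400x640 bool, what is visible of it) and "box" ([centre column, centre row, width, height] in pixels, round what is visible of it).
- ctrl.tip_of(thing, camera): "centre" ([row, column] in pixels: a listed point, or the origin of a listed thing).
The state is a dict: "t": time; "q": joint angles; "dq": joint speeds; "effort": joint torques, N m; "tool_pos": TCP position; "tool_rot": TCP orientation; "contact_force": force on the tool from outside, world axes, zero at the start; "wrist_torque": the same for the moment, N m; "opening": finger opening in m.
Only numpy, scipy, OpenCV 4.12 (cv2) and the standard library are available. Lean on these libraries where they do the work, as an engineer would, in place of code of your own. Each camera call takes 0.05 s, during which the arm holds its last target.

## Working session

There is one attempt and no reset: what is moved stays moved. The work goes in short steps, Python scripts to look and compute and a shell command to move; the robot and the scene stay as the last step left them, time stands still between calls to the robot, and variables do not carry over. Pictures are saved under pics/ and viewed, and the job is handed in when it is done.

```bash
ls; mkdir -p pics
cat > h.py <<'E'
import numpy as np, cv2
from station import ctrl
from scipy.spatial.transform import Rotation as R
def K(p):
    f=200/np.tan(np.radians(p['vertical_fov'])/2)
    return np.array([[f,0,p['cx']],[0,f,p['cy']],[0,0,1.]])
def cam(name,obs=None):
    p=ctrl.camera_params(name)
    if 'T_tool_cam' in p:
        o=obs or ctrl.get_obs(); T=np.eye(4);T[:3,:3]=R.from_rotvec(o['tool_rot']).as_matrix();T[:3,3]=o['tool_pos']
        Tc=np.linalg.inv(T@np.array(p['T_tool_cam'])); return K(p),Tc[:3,:3],Tc[:3,3]
    return K(p),R.from_rotvec(np.array(p['rvec']).ravel()).as_matrix(),np.array(p['tvec']).ravel()
def ray(c,u,v):
    k,r,t=c; d=r.T@np.linalg.inv(k)@np.array([u,v,1.]); return -r.T@t,d/np.linalg.norm(d)
def atz(c,u,v,z):
    o,d=ray(c,u,v); return o+d*(z-o[2])/d[2]
def proj(c,P):
    k,r,t=c; q=k@(r@np.asarray(P,float)+t); return q[:2]/q[2]
def tri(rays):
    A=0;b=0
    for o,d in rays:
        M=np.eye(3)-np.outer(d,d);A=A+M;b=b+M@o
    x=np.linalg.solve(A,b); return x,[np.linalg.norm((np.eye(3)-np.outer(d,d))@(x-o)) for o,d in rays]
def save(name,img): cv2.imwrite('pics/'+name+'.png',cv2.cvtColor(img,cv2.COLOR_RGB2BGR))
E
python3 - <<'E'
from h import *
o=ctrl.get_obs();print(o)
for n in ['scene','side']:
    save(n+'0',ctrl.get_image(n)); c=cam(n); print(n,-c[1].T@c[2])
    for th in ['lid_hinge','lid_front','collar_home','collar_top','collar','bead_box','tray','jar','fitting']:
        r=ctrl.tip_of(th,n)
        print(n,th,[(np.round(x['centre'],1),round(x['score'],2)) for x in r[:2]])
print(ctrl.get_obs()['t'])
E
```

```text
pics
{'t': 0.0, 'q': array([-1.35401074e+00,  5.33645624e-02,  1.61432583e+00, -1.86911756e-05,
        1.47599800e+00, -1.19009642e-01]), 'dq': array([-0.00234566, -0.00145738, -0.00096441, -0.00015862,  0.0008541 ,
       -0.00189396]), 'effort': array([ 2.13524768e-04, -3.93682516e+01, -3.70176458e+01,  5.15123781e-05,
        7.19954580e-03,  1.02921396e-05]), 'tool_pos': array([ 0.20580185, -0.58947002,  0.23003924]), 'tool_rot': array([ 2.04008432,  0.34796848, -2.0403347 ]), 'contact_force': array([ 0.04694174, -0.37716671, -0.43933724]), 'wrist_torque': array([-0.04108436,  0.02847611,  0.01049445]), 'opening': 0.08517854304451242}
scene [ 1.04581763 -0.69671552  0.65900979]
scene lid_hinge [(array([216.5, 337.8]), 0.59)]
scene lid_front [(array([158.1, 311.5]), 0.86)]
scene collar_home []
scene collar_top [(array([227.7, 316.2]), 0.64), (array([176.1, 334. ]), 0.57)]
scene collar [(array([182.4, 328.3]), 0.58)]
scene bead_box [(array([217.9, 337. ]), 0.4)]
scene tray [(array([170.3, 375.2]), 0.68)]
scene jar [(array([306.6, 195.6]), 0.71)]
scene fitting [(array([338.2, 248.9]), 0.91)]
side [0.14268533 1.01289976 1.00482905]
side lid_hinge [(array([194.2, 305.4]), 0.64)]
side lid_front [(array([176.6, 332.1]), 0.55)]
side collar_home [(array([207.3, 329.5]), 0.59)]
side collar_top [(array([173.8, 310.6]), 0.62)]
side collar [(array([182.6, 316.8]), 0.53), (array([156. , 337.8]), 0.4)]
side bead_box [(array([226.1, 330.7]), 0.93)]
side tray [(array([332.3, 279. ]), 0.74)]
side jar [(array([164.5, 379. ]), 0.89)]
side fitting [(array([161.5, 378.6]), 0.46), (array([157.8, 338.2]), 0.45)]
1.0
```

View pics/scene0.png

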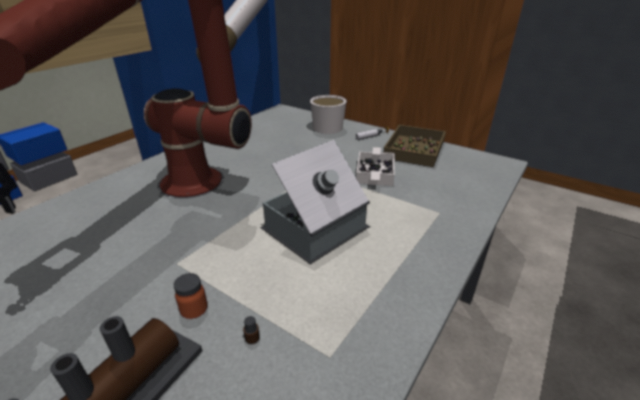

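View pics/side0.png

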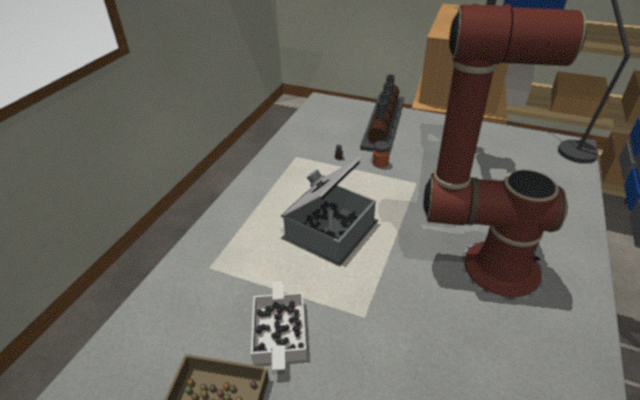

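The scene view shows the box at about (315,225), with the lid up and the collar at (325,180). The tray is at (376,168), the jar at (190,297) and the fitting at (250,330). The side view has the box at (328,222), the tray at (279,330), the jar at (380,158) and the fitting at (338,153). Next I fit the pose model to both views.

```bash
cat >> h.py <<'E'
def model(p):
    x,y,yaw,a=p; c,s=np.cos(yaw),np.sin(yaw); Rz=np.array([[c,-s,0],[s,c,0],[0,0,1]]); o=np.array([x,y,0])
    B=lambda q: Rz@np.array(q,float)+o
    # lid local: u toward front from hinge, n outward normal
    def L(u,v,n): return B([0.1-u*np.cos(a)+n*np.sin(a), v, 0.09+u*np.sin(a)+n*np.cos(a)])
    return B,L
E
cat > fit.py <<'E'
from h import *
from scipy.optimize import least_squares
cs={n:cam(n) for n in ['scene','side']}
obs=[('scene','hinge',337.8,216.5),('scene','front',311.5,158.1),('scene','top',334,176.1),
('side','hinge',305.4,194.2),('side','front',332.1,176.6),('side','home',329.5,207.3),('side','top',310.6,173.8),('side','box',330.7,226.1),('scene','box',337,217.9)]
def pts(p):
    B,L=model(p); return dict(hinge=B([.1,0,.09]),front=L(.17,0,.006),top=L(.1,0,.006+.016+.032),home=B([0,0,.096]),box=B([0,0,0]))
def f(p):
    P=pts(p); return np.concatenate([proj(cs[c],P[k])-[u,v] for c,k,u,v in obs])
x0=atz(cs['side'],328,225,0.04)
s=min((least_squares(f,[x0[0],x0[1],yw,a],loss='soft_l1',f_scale=2) for yw in(-.3,0,.3) for a in (.7,1.2)),key=lambda s:s.cost)
print(s.x,s.cost); 
r=f(s.x).reshape(-1,2)
for o,e in zip(obs,r): print(o[:2],np.round(e,1))
np.save('p.npy',s.x)
for n in cs:
    im=cv2.imread(f'pics/{n}0.png'); im=cv2.resize(im,None,fx=2,fy=2,interpolation=cv2.INTER_CUBIC)
    B,L=model(s.x)
    d=lambda P,Q,col: cv2.line(im,tuple(int(round(2*v)) for v in proj(cs[n],P)),tuple(int(round(2*v)) for v in proj(cs[n],Q)),col,1)
    q=[(-.1,-.11),(-.1,.11),(.1,.11),(.1,-.11)]
    for i in range(4):
        a,b=q[i],q[(i+1)%4]
        d(B([*a,0]),B([*b,0]),(0,255,0)); d(B([*a,.09]),B([*b,.09]),(0,255,0)); d(B([*a,0]),B([*a,.09]),(0,255,0))
        d(L(.1-a[0],a[1],.006),L(.1-b[0],b[1],.006),(0,0,255))
    d(L(.1,0,.006),L(.1,0,.054),(255,0,0))
    u,v=[int(2*t) for t in proj(cs[n],B([0,0,.1]))]
    cv2.imwrite(f'pics/{n}_fit{__import__("sys").argv[1]}.png',cv2.resize(im[max(0,v-160):v+160,u-200:u+200],(800,640))[:600])
E
python3 fit.py 1
python3 - <<'E'
from h import *
s,d=cam('scene'),cam('side')
print('jar',atz(s,195.6,306.6,0),atz(d,379,164.5,0));print('fit',atz(s,248.9,338.2,0),atz(d,338.2,157.8,0));print('tray',atz(s,375.2,170.3,0),atz(d,279,332.3,0))
E
```

```text
[ 0.525123    0.03187315 -0.3019005   0.81947862] 64.87094747637697
('scene', 'hinge') [ 0.2 -0. ]
('scene', 'front') [ 0.6 -0.2]
('scene', 'top') [-2.2 -0.3]
('side', 'hinge') [-0.9  2.1]
('side', 'front') [-0.1  0.4]
('side', 'home') [-0.4  0.2]
('side', 'top') [-0.3 -2.1]
('side', 'box') [-1.4  4. ]
('scene', 'box') [-21.7   8.3]
jar [ 0.47985867 -0.37611589  0.        ] [ 0.47724522 -0.37307142  0.        ]
fit [ 0.6391421  -0.36862795  0.        ] [ 0.63857824 -0.36098348  0.        ]
tray [0.50563465 0.44698477 0.        ] [0.51006169 0.43122293 0.        ]
```

View pics/scene_fit1.png

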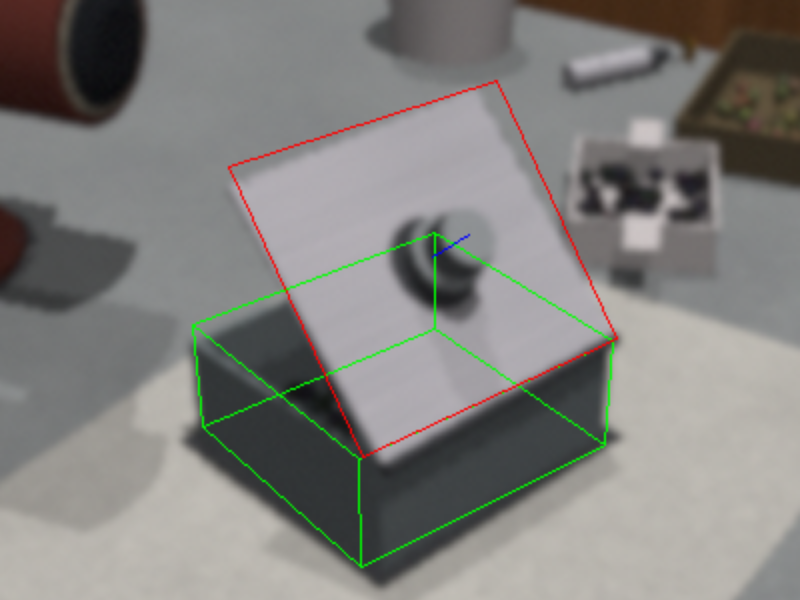

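View pics/side_fit1.png

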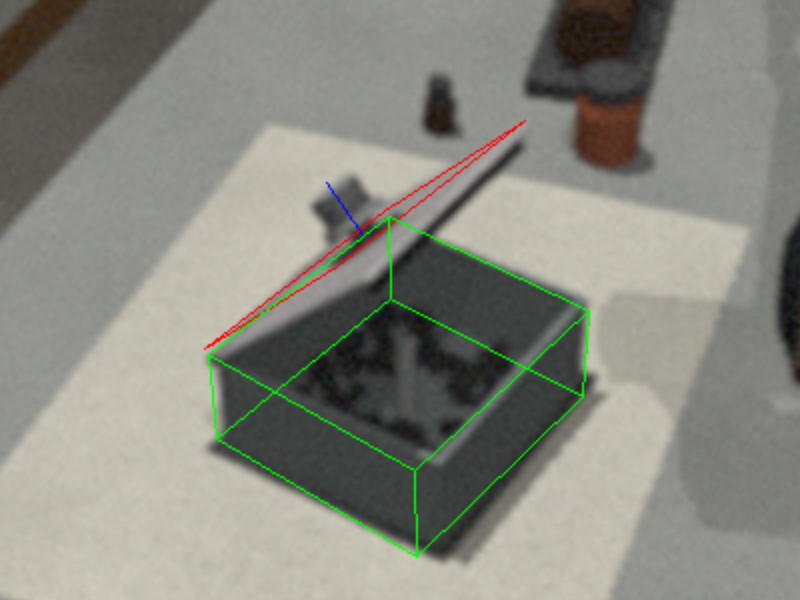

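The first fit is a few pixels off, so I refit using corners read from these crops.

```bash
cat > fit2.py <<'E'
from h import *
from scipy.optimize import least_squares
cs={n:cam(n) for n in ['scene','side']}
p0=np.load('p.npy');B0,L0=model(p0)
off={n:[int(2*t) for t in proj(cs[n],B0([0,0,.1]))] for n in cs}
def px(n,x,y): u,v=off[n]; return ((x/2+u-200)/2,(y/2+max(0,v-160))/2) if v>=160 else ((x/2+u-200)/2,y/4)
# crop: 400x320 -> 800x640 : factor 2
H=.09
C=[('scene',('B',.1,-.11,0),380,583),('scene',('B',-.1,-.11,0),190,436),('scene',('B',.1,.11,0),612,438),
('scene',('L',0,-.11,.006),383,460),('scene',('L',0,.11,.006),612,338),('scene',('L',.2,.11,.006),480,88),('scene',('L',.2,-.11,.006),228,178),
('side',('L',0,.11,.006),208,358),('side',('L',.2,.11,.006),384,280),('side',('L',.2,-.11,0),522,147),
('side',('B',-.1,.11,0),440,555),('side',('B',-.1,.11,H),437,464),('side',('B',-.1,-.11,0),594,380),('side',('B',-.1,-.11,H),583,306),('side',('B',.1,.11,0),213,446)]
def f(p):
    B,L=model(p); return np.concatenate([proj(cs[c],(B if k[0]=='B' else L)(*( [k[1:]] if k[0]=='B' else k[1:])))-px(c,x,y) for c,k,x,y in C])
s=least_squares(f,p0,loss='soft_l1',f_scale=1)
print(s.x,s.cost)
for o,e in zip(C,f(s.x).reshape(-1,2)): print(o[:2],np.round(e,1))
np.save('p2.npy',s.x)
for n in cs:
    im=cv2.imread(f'pics/{n}0.png'); im=cv2.resize(im,None,fx=2,fy=2,interpolation=cv2.INTER_CUBIC)
    B,L=model(s.x)
    d=lambda P,Q,col: cv2.line(im,tuple(int(round(2*v)) for v in proj(cs[n],P)),tuple(int(round(2*v)) for v in proj(cs[n],Q)),col,1)
    q=[(-.1,-.11),(-.1,.11),(.1,.11),(.1,-.11)]
    for i in range(4):
        a,b=q[i],q[(i+1)%4]
        d(B([*a,0]),B([*b,0]),(0,255,0)); d(B([*a,.09]),B([*b,.09]),(0,255,0)); d(B([*a,0]),B([*a,.09]),(0,255,0))
        d(L(.1-a[0],a[1],.006),L(.1-b[0],b[1],.006),(0,0,255))
    d(L(.1,0,.006),L(.1,0,.054),(255,0,0))
    u,v=off[n]
    cv2.imwrite(f'pics/{n}_fit2.png',cv2.resize(im[max(0,v-160):v+160,u-200:u+200],(800,640))[:600])
B,L=model(s.x); print('front',L(.17,0,.006),'frontedge',L(.2,0,.006),'home',B([0,0,.096]),'shut front',B([-.07,0,.096]))
E
python3 fit2.py
```

```text
[ 0.52564118  0.02933586 -0.2094981   0.76415738] 25.7925854046403
('scene', ('B', 0.1, -0.11, 0)) [-0.1 -3. ]
('scene', ('B', -0.1, -0.11, 0)) [2.1 0.6]
('scene', ('B', 0.1, 0.11, 0)) [-2.8 -0.8]
('scene', ('L', 0, -0.11, 0.006)) [-0.3 -0.2]
('scene', ('L', 0, 0.11, 0.006)) [ 0.6 -2.2]
('scene', ('L', 0.2, 0.11, 0.006)) [-1.8 -0.6]
('scene', ('L', 0.2, -0.11, 0.006)) [-0.7  0.9]
('side', ('L', 0, 0.11, 0.006)) [-0.5 -0.3]
('side', ('L', 0.2, 0.11, 0.006)) [-5.8  0.1]
('side', ('L', 0.2, -0.11, 0)) [ 1.8 -4.2]
('side', ('B', -0.1, 0.11, 0)) [-1.5 -0.9]
('side', ('B', -0.1, 0.11, 0.09)) [-0.5  0.3]
('side', ('B', -0.1, -0.11, 0)) [-4.1  0.4]
('side', ('B', -0.1, -0.11, 0.09)) [ 0.2 -2.2]
('side', ('B', 0.1, 0.11, 0)) [1.6 0.5]
front [0.5074649  0.03320047 0.21195971] frontedge [0.48627949 0.03770486 0.23271757] home [0.52564118 0.02933586 0.096     ] shut front [0.45717171 0.04389369 0.096     ]
```

View pics/scene_fit2.png

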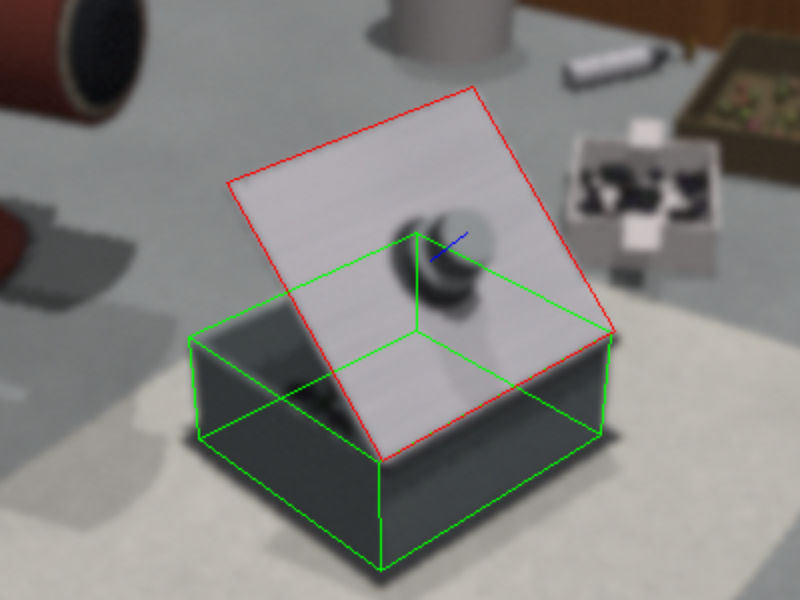

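View pics/side_fit2.png

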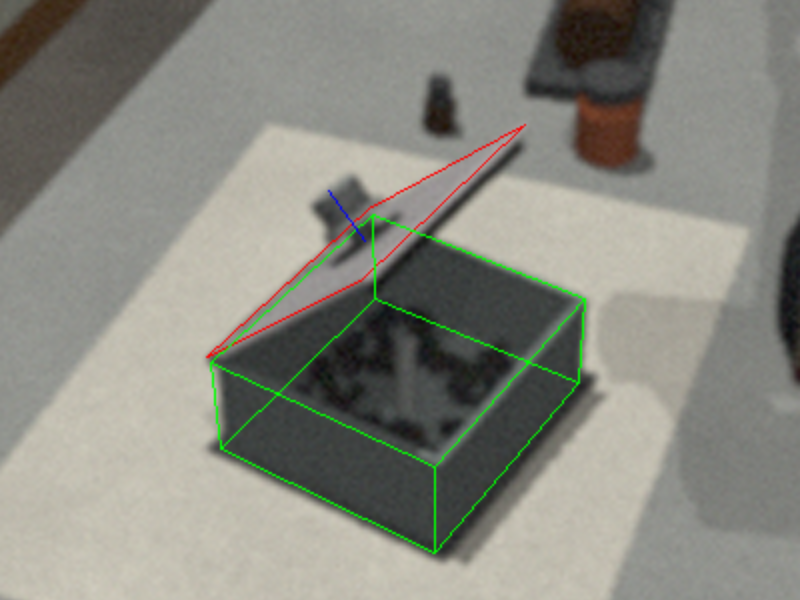

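Run:
```python
from h import *
o=ctrl.get_obs(); M=R.from_rotvec(o['tool_rot']).as_matrix(); print(np.round(M,3)); 
T=np.array(ctrl.camera_params('wrist')['T_tool_cam']);print(np.round(T,3), ctrl.camera_params('wrist')['vertical_fov'])
p=np.load('p2.npy'); print(p)
B,L=model([p[0],p[1],p[2],.74])
for u in(.17,.18,.185): print(u,L(u,0,.006))
g=L(.175,0,.006)+[0,0,.03]; d=g-o['tool_pos']; print('d world',d,'tool',M.T@d, 'opening', o['opening'])
```

```text
[[ 0.     0.33  -0.944]
 [ 0.    -0.944 -0.33 ]
 [-1.    -0.    -0.   ]]
[[-0.    -0.277  0.961 -0.143]
 [ 1.    -0.     0.    -0.001]
 [ 0.     0.961  0.277 -0.071]
 [ 0.     0.     0.     1.   ]] 63.03624602111279
[ 0.52564118  0.02933586 -0.2094981   0.76415738]
0.17 [0.50461721 0.03380593 0.20905976]
0.18 [0.49739399 0.03534172 0.21580264]
0.185 [0.49378238 0.03610961 0.21917408]
d world [0.2950553  0.62464288 0.01114657] tool [-0.01110368 -0.49252593 -0.48441255] opening 0.08535294974114113
```

```bash
python3 -m handwheel '[[0,[-0.007,-0.02,-0.02],[0,0,0]],[0,[-0.007,-0.025,-0.024],[0,0,0]],[0,[-0.007,-0.025,-0.024],[0,0,0]],[0,[-0.007,-0.025,-0.024],[0,0,0]],[0,[-0.007,-0.025,-0.024],[0,0,0]],[0,[-0.007,-0.025,-0.024],[0,0,0]],[0,[-0.007,-0.025,-0.024],[0,0,0]],[0,[-0.007,-0.025,-0.024],[0,0,0]],[0,[-0.007,-0.025,-0.024],[0,0,0]],[0,[-0.007,-0.025,-0.024],[0,0,0]]]' 40; python3 -c "
from h import *
o=ctrl.get_obs();print(o['q'],o['tool_pos'],o['t'])
p=np.load('p2.npy');B,L=model([p[0],p[1],p[2],.74]);M=R.from_rotvec(o['tool_rot']).as_matrix();print(M.T@(L(.175,0,.006)+[0,0,.03]-o['tool_pos']))"
```

```text
t: 1.83
tool_pos: [0.3483, -0.2794, 0.3018]
tool_rot: [2.04, 0.345, -2.039]
contact_force: [0.8, -0.0, 0.2]
opening: 0.0004
[-8.43041722e-01 -4.24436584e-01  1.91291662e+00  1.35603060e-04
  1.65230190e+00  3.92468506e-01] [ 0.34833999 -0.2794027   0.30183808] 1.8333
[ 0.05934276 -0.24629879 -0.24745216]
```

```bash
python3 -m handwheel '[[0,[0,-0.0246,-0.0247],[0,0,0]],[0,[0,-0.0246,-0.0247],[0,0,0]],[0,[0,-0.0246,-0.0247],[0,0,0]],[0,[0,-0.0246,-0.0247],[0,0,0]],[0,[0,-0.0246,-0.0247],[0,0,0]],[0,[0,-0.0246,-0.0247],[0,0,0]],[0,[0,-0.0246,-0.0247],[0,0,0]],[0,[0,-0.0246,-0.0247],[0,0,0]],[0,[0,-0.0246,-0.0247],[0,0,0]],[0,[0,-0.0246,-0.0247],[0,0,0]]]'
python3 -m handwheel '[[0,[0,0,0],[-7,0,0]],[0,[0,0,0],[-7,0,0]],[0,[0,0,0],[-7,0,0]],[0,[0,0,0],[-7,0,0]],[0,[0,0,0],[-7,0,0]],[0,[0,0,0],[-7,0,0]],[0,[0,0,0],[-7,0,0]],[0,[0,0,0],[-7,0,0]],[0,[0,0,0],[-7,0,0]],[0,[0,0,0],[-7,0,0]]]'
python3 -c "
from h import *
o=ctrl.get_obs();print(o['q'],o['tool_pos'],o['t'])
for n in('scene','wrist','side'): save(n+'1',ctrl.get_image(n))
p=np.load('p2.npy');B,L=model([p[0],p[1],p[2],.74]);M=R.from_rotvec(o['tool_rot']).as_matrix();print(M.T@(L(.175,0,.006)+[0,0,.03]-o['tool_pos']))"
```

```text
t: 2.67
tool_pos: [0.5006, 0.0345, 0.3016]
tool_rot: [2.04, 0.346, -2.038]
contact_force: [0.6, -0.9, 1.2]
opening: 0.0002
t: 3.5
tool_pos: [0.5001, 0.0327, 0.3014]
tool_rot: [1.215, 1.206, -1.214]
contact_force: [-0.2, -0.3, -0.2]
opening: -0.0004
[-8.33494888e-02 -2.80624037e-01  1.80426264e+00  3.26782771e-05
  1.61781220e+00 -7.61671368e-02] [0.50013654 0.03268472 0.30137766] 3.5
[ 0.05894663  0.00084699 -0.00189402]
```

```bash
python3 -c "
import cv2,numpy as np
a,b=[cv2.imread(f'pics/{n}1.png') for n in('wrist','side')]
cv2.imwrite('pics/c1.png',cv2.resize(np.vstack([a,b]),(480,600)))"
```

```text
(no output)
```

View pics/c1.png

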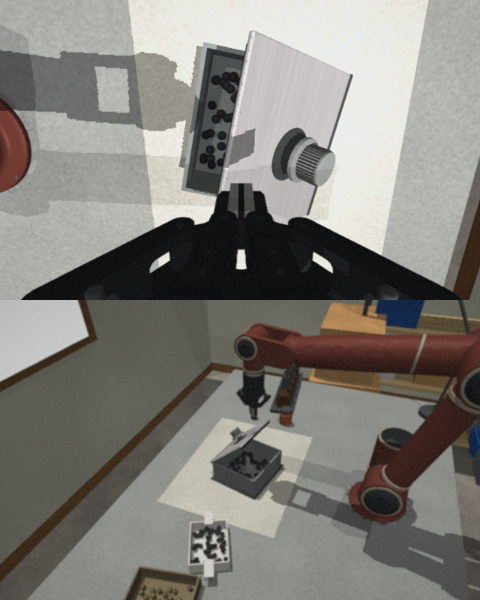

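View pics/scene1.png

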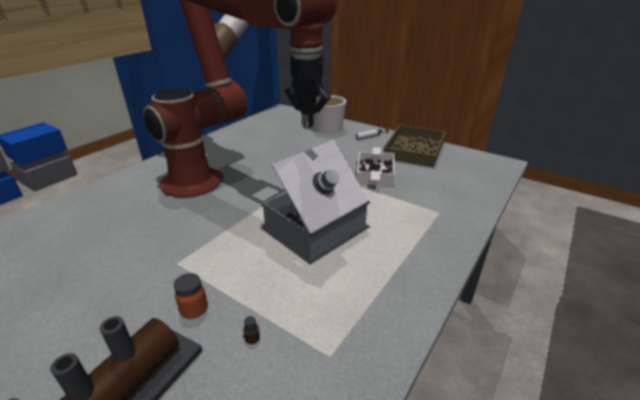

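```bash
python3 -c "
from h import *
o=ctrl.get_obs();M=R.from_rotvec(o['tool_rot']).as_matrix();print(M.round(3)); 
p=np.load('p2.npy')
fr=np.array([-np.cos(p[2]),-np.sin(p[2]),0]); print('front dir in tool',M.T@fr)
for a in (.7,.6,.5,.4,.3,.2,.1,0):
  B,L=model([p[0],p[1],p[2],a]); print(a,(M.T@(L(.178,0,.006)-o['tool_pos'])).round(4))
"
python3 -m handwheel '[[0,[0.02,0,0],[0,0,0]],[0,[0.02,0,0],[0,0,0]],[0,[0.016,0,0],[0,0,0]],[0,[0,0,0],[0,0,0]],[0,[0,0,0],[0,0,0]]]'
```

```text
[[ 0.     1.    -0.016]
 [-0.    -0.016 -1.   ]
 [-1.     0.     0.   ]]
front dir in tool [-1.81302313e-04 -9.81370018e-01 -1.92127184e-01]
0.7 [ 0.0921 -0.0062 -0.0033]
0.6 [ 0.1059 -0.0172 -0.0055]
0.5 [ 0.1208 -0.0268 -0.0073]
0.4 [ 0.1365 -0.035  -0.0089]
0.3 [ 0.1531 -0.0415 -0.0102]
0.2 [ 0.1701 -0.0464 -0.0112]
0.1 [ 0.1876 -0.0496 -0.0118]
0 [ 0.2054 -0.0511 -0.0121]
t: 4.07
tool_pos: [0.4996, 0.0327, 0.2445]
tool_rot: [1.22, 1.204, -1.222]
contact_force: [-0.0, 0.0, -0.8]
opening: 0.0
```

```bash
python3 -m handwheel '[[0,[0.008,0,0],[0,0,0]],[0,[0.008,0,0],[0,0,0]],[0,[0.008,-0.002,0],[0,0,0]],[0,[0.006,-0.002,-0.001],[0,0,0]],[0,[0.006,-0.003,-0.001],[0,0,0]],[0,[0.006,-0.004,-0.001],[0,0,0]]]'
```

```text
t: 4.57
tool_pos: [0.4892, 0.0358, 0.2032]
tool_rot: [1.219, 1.202, -1.219]
contact_force: [-0.1, -0.7, 2.7]
opening: 0.0002
```

```bash
python3 -m handwheel '[[0,[0.006,-0.005,-0.001],[0,0,0]],[0,[0.006,-0.004,-0.001],[0,0,0]],[0,[0.006,-0.004,-0.001],[0,0,0]],[0,[0.006,-0.004,-0.001],[0,0,0]],[0,[0.006,-0.003,-0.001],[0,0,0]],[0,[0.006,-0.003,-0.001],[0,0,0]],[0,[0.006,-0.002,0],[0,0,0]]]'
```

```text
t: 5.15
tool_pos: [0.4636, 0.0425, 0.1606]
tool_rot: [1.219, 1.204, -1.219]
contact_force: [-0.1, 0.6, 2.7]
opening: 0.0002
```

```bash
python3 -m handwheel '[[0,[0.007,-0.003,-0.001],[0,0,0]],[0,[0.007,-0.002,0],[0,0,0]],[0,[0.007,-0.002,0],[0,0,0]],[0,[0.007,-0.002,0],[0,0,0]],[0,[0.007,-0.001,0],[0,0,0]],[0,[0.007,-0.001,0],[0,0,0]],[0,[0.007,0,0],[0,0,0]],[0,[0.005,0,0],[0,0,0]]]'
```

```text
t: 5.82
tool_pos: [0.4527, 0.0433, 0.1061]
tool_rot: [1.218, 1.204, -1.22]
contact_force: [-1.5, 1.0, 1.4]
opening: 0.0003
```

```bash
python3 -m handwheel '[[0,[0.004,0,0],[0,0,0]],[0,[0.004,0,0],[0,0,0]],[0,[0.003,0,0],[0,0,0]],[0,[0,0,0],[0,0,0]]]'
```

```text
t: 6.15
tool_pos: [0.4536, 0.0432, 0.0963]
tool_rot: [1.219, 1.202, -1.219]
contact_force: [0.6, 0.0, -0.2]
opening: -0.0001
```

```bash
python3 -m handwheel '[[0,[0.001,0,0],[0,0,0]],[0,[0.001,0,0],[0,0,0]],[0,[0,0,0],[0,0,0]],[0,[0,0,0],[0,0,0]]]'
```

```text
t: 6.48
tool_pos: [0.4538, 0.0432, 0.096]
tool_rot: [1.219, 1.202, -1.219]
contact_force: [-5.1, -0.1, 9.8]
opening: -0.0002
```

```bash
python3 -c "
from h import *
save('wrist2',ctrl.get_image('wrist')); save('scene2',ctrl.get_image('scene'));print(ctrl.get_obs()['contact_force'])"
```

```text
[-4.51129088 -0.56941216  9.75344526]
```

View pics/wrist2.png

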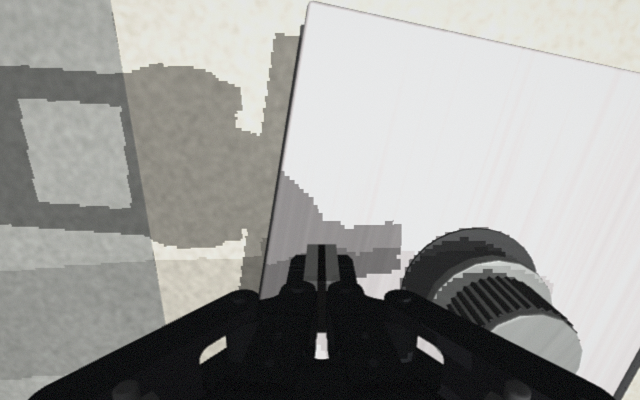

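View pics/scene2.png

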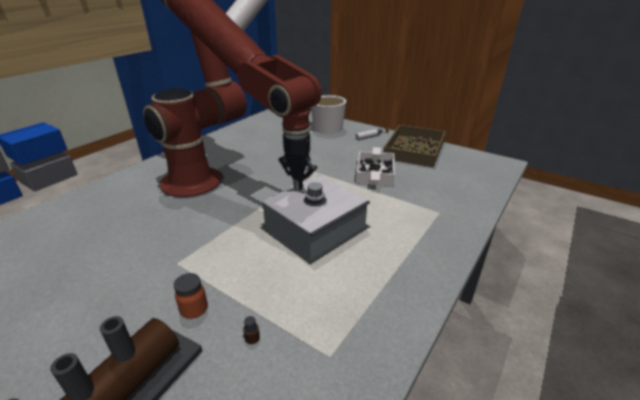

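Lid is shut: tips at z = 0.096 with about 10 N, and the scene view shows the plate flat with the collar upright at (315,193). Next I lift, move over the collar and look.

```bash
python3 -m handwheel '[[0,[-0.01,0,0],[0,0,0]],[0,[-0.025,0,0],[0,0,0]],[0.085,[-0.035,0,0],[0,0,0]],[0.085,[-0.035,0.01,0],[0,0,0]],[0.085,[-0.03,0.02,0.004],[0,0,0]],[0.085,[-0.02,0.02,0.005],[0,0,0]],[0.085,[0,0.022,0.005],[0,0,0]],[0.085,[0,0,0],[0,0,0]],[0.085,[0,0,0],[0,0,0]]]'
python3 - <<'E'
from h import *
o=ctrl.get_obs(); print(o['q'],o['tool_pos'])
rs=[]
for n in('wrist','scene','side'):
    o=ctrl.get_obs(); c=cam(n,o); save(n+'3',ctrl.get_image(n))
    for th in ('collar_top','collar','lid_front'):
        for x in ctrl.tip_of(th,n)[:2]:
            r,cc=x['centre']; z={'collar_top':.144,'collar':.112,'lid_front':.096}[th]
            print(n,th,round(x['score'],2),np.round([cc,r],1),atz(c,cc,r,z).round(4))
            if th=='collar_top' and x is not None: rs.append(ray(c,cc,r))
print(ctrl.get_obs()['t'])
E
```

```text
t: 7.33
tool_pos: [0.5255, 0.0281, 0.2493]
tool_rot: [1.219, 1.203, -1.22]
contact_force: [-0.6, 0.8, -0.5]
opening: 0.083
[-8.80636339e-02 -1.95815535e-01  1.81887252e+00  7.27017740e-06
  1.51895816e+00 -7.42811681e-02] [0.52549417 0.02809376 0.24932262]
wrist collar_top 0.85 [321.1 201.9] [0.5252 0.0291 0.144 ]
wrist collar 0.94 [324.5 195. ] [0.5281 0.0263 0.112 ]
wrist lid_front 0.84 [247.8 172. ] [0.4579 0.045  0.096 ]
scene collar_top 0.74 [314.8 186.9] [0.5342 0.0184 0.144 ]
scene collar 0.78 [314.  198.6] [0.5372 0.01   0.112 ]
scene lid_front 0.9 [297.7 190.3] [0.4567 0.0406 0.096 ]
scene lid_front 0.23 [313.9 197.6] [0.519  0.0348 0.096 ]
side collar_top 0.7 [330.2 196.1] [0.5205 0.0339 0.144 ]
side collar 0.53 [330.1 204.5] [0.5205 0.0352 0.112 ]
side collar 0.39 [380.7 164.2] [ 0.4351 -0.2223  0.112 ]
side lid_front 0.67 [344.5 216.1] [0.4676 0.0527 0.096 ]
7.9333
```

View pics/wrist3.png

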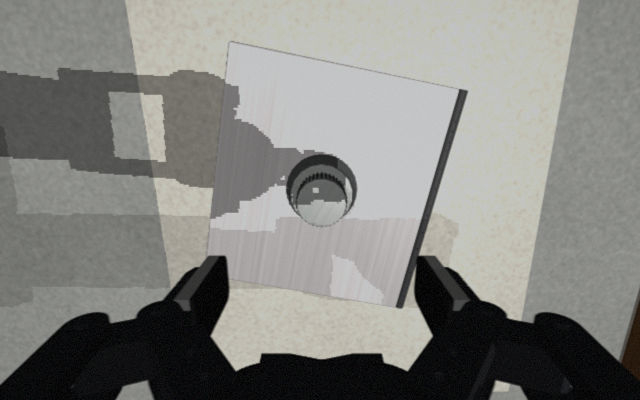

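The wrist view shows the collar top at (322,201), midway between the open fingers. That gives about (0.526, 0.029) at z = 0.144, which agrees with the model. Descending to grip.

```bash
python3 -m handwheel '[[0.085,[0.02,0,-0.001],[0,0,0]],[0.085,[0.03,0,0],[0,0,0]],[0.085,[0.03,0,0],[0,0,0]],[0.085,[0.025,0,0],[0,0,0]],[0.085,[0.015,0,0],[0,0,0]],[0.085,[0.007,0,0],[0,0,0]],[0.085,[0,0,0],[0,0,0]],[0.03,[0,0,0],[0,0,0]],[0.03,[0,0,0],[0,0,0]],[0.03,[0,0,0],[0,0,0]]]' 40
python3 -m handwheel '[[0.03,[0,0,0],[0,0,0]],[0.03,[0,0,0],[0,0,0]],[0.03,[0,0,0],[0,0,0]],[0.03,[0,0,0],[0,0,0]]]' 40
```

```text
t: 8.77
tool_pos: [0.5264, 0.0292, 0.1243]
tool_rot: [1.22, 1.2, -1.217]
contact_force: [0.1, -0.0, -0.7]
opening: 0.051
t: 9.1
tool_pos: [0.5256, 0.0293, 0.1233]
tool_rot: [1.219, 1.202, -1.218]
contact_force: [-2.4, -0.4, 4.5]
opening: 0.0383
```

```bash
python3 -m handwheel '[[0.03,[0.002,0,0],[0,0,0]],[0.03,[0.002,0,0],[0,0,0]],[0.03,[0.001,0,0],[0,0,0]],[0.03,[0,0,0],[0,0,0]],[0.03,[0,0,0],[0,0,0]]]' 60
python3 -c "
from h import *
o=ctrl.get_obs();print(o['q'],o['contact_force'],o['wrist_torque']);save('wrist4',ctrl.get_image('wrist'))"
```

```text
t: 9.52
tool_pos: [0.5258, 0.0293, 0.1202]
tool_rot: [1.219, 1.202, -1.218]
contact_force: [-8.4, 0.4, 16.6]
opening: 0.038
[-8.56199116e-02 -8.78161872e-02  1.94310812e+00 -1.82952666e-04
  1.28556262e+00 -7.24217990e-02] [-8.42858641  0.38713585 16.62343947] [-0.03089348  1.35773052 -0.09140871]
```

View pics/wrist4.png

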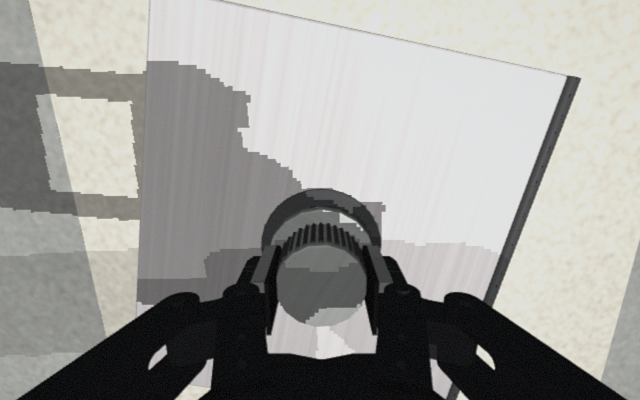

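```bash
python3 -m handwheel '[[0.03,[0,0,0],[4,0,0]],[0.03,[0,0,0],[4,0,0]],[0.03,[0,0,0],[4,0,0]],[0.03,[0,0,0],[4,0,0]],[0.03,[0,0,0],[0,0,0]]]'
python3 -m handwheel '[[0.03,[0,0,0],[3,0,0]],[0.03,[0,0,0],[3,0,0]],[0.03,[0,0,0],[0,0,0]]]'; python3 -c "
from h import *
o=ctrl.get_obs();print(o['q'],o['contact_force'],o['wrist_torque'])"
```

```text
t: 9.98
tool_pos: [0.5263, 0.0292, 0.1199]
tool_rot: [1.424, 1.053, -1.421]
contact_force: [-3.2, 0.7, 12.3]
opening: 0.0378
t: 10.23
tool_pos: [0.5265, 0.0291, 0.1191]
tool_rot: [1.498, 0.991, -1.494]
contact_force: [-1.2, 0.1, 6.5]
opening: 0.0378
[-8.58432129e-02 -8.66398224e-02  1.94393855e+00 -2.92395487e-04
  1.28077199e+00  3.13278950e-01] [-1.17220442  0.07626904  6.5237761 ] [-0.08638884  0.26474996 -0.12884921]
```

```bash
python3 -m handwheel '[[0.03,[0.001,0,0],[0,0,0]],[0.03,[0.001,0,0],[0,0,0]],[0.03,[0,0,0],[0,0,0]]]'; python3 -c "
from h import *
o=ctrl.get_obs();print(o['q'],o['contact_force'],o['wrist_torque'])"
```

```text
t: 10.48
tool_pos: [0.5266, 0.0292, 0.1179]
tool_rot: [1.497, 0.992, -1.493]
contact_force: [-3.1, 0.1, 12.3]
opening: 0.038
[-8.57707668e-02 -8.47925790e-02  1.94440153e+00 -6.21410684e-05
  1.27881236e+00  3.11828920e-01] [-3.13380991  0.10445211 12.34387364] [-0.0543884   0.69304877 -0.12040549]
```

```bash
python3 -m handwheel '[[0.03,[0,0,0],[3,0,0]],[0.03,[0,0,0],[3,0,0]],[0.03,[0,0,0],[0,0,0]]]';python3 -m handwheel '[[0.03,[0,0,0],[3,0,0]],[0.03,[0,0,0],[3,0,0]],[0.03,[0,0,0],[0,0,0]]]'; python3 -c "
from h import *
o=ctrl.get_obs();print(o['q'],o['contact_force'],o['wrist_torque']);save('wrist5',ctrl.get_image('wrist'))"
```

```text
t: 10.73
tool_pos: [0.5267, 0.0289, 0.117]
tool_rot: [1.572, 0.924, -1.566]
contact_force: [-0.4, -0.6, 7.2]
opening: 0.0379
t: 10.98
tool_pos: [0.5269, 0.0288, 0.117]
tool_rot: [1.644, 0.854, -1.637]
contact_force: [-0.4, -0.5, 7.2]
opening: 0.038
[-8.59946954e-02 -8.39358288e-02  1.94524033e+00 -8.39942616e-04
  1.27558018e+00  5.22625820e-01] [-0.37129147 -0.51391555  7.16208537] [-0.2696892  -0.03895133 -0.05507935]
```

View pics/wrist5.png

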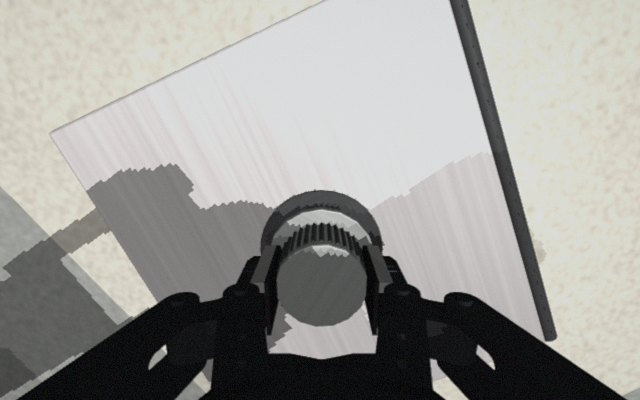

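```bash
python3 -m handwheel '[[0.03,[0.0015,0,0],[0,0,0]],[0.03,[0.0015,0,0],[0,0,0]],[0.03,[0,0,0],[0,0,0]],[0.03,[0,0,0],[0,0,0]]]'; python3 -c "
from h import *
o=ctrl.get_obs();print(o['q'],o['contact_force'],o['wrist_torque'])"
```

```text
t: 11.37
tool_pos: [0.5269, 0.0288, 0.114]
tool_rot: [1.643, 0.855, -1.636]
contact_force: [0.8, -0.6, 6.3]
opening: 0.038
[-8.59930856e-02 -8.03268545e-02  1.94723575e+00 -8.01791980e-04
  1.27003713e+00  5.20973928e-01] [ 0.77673968 -0.61969323  6.25454068] [-0.21599211 -0.03903224 -0.02521149]
```

```bash
python3 -m handwheel '[[0.03,[0.0015,0,0],[1,0,0]],[0.03,[0.0015,0,0],[1,0,0]],[0.03,[0.001,0,0],[0,0,0]],[0.03,[0,0,0],[0,0,0]]]'; python3 -c "
from h import *
o=ctrl.get_obs();print(o['q'],o['contact_force'],o['wrist_torque'])"
```

```text
t: 11.7
tool_pos: [0.527, 0.0288, 0.1101]
tool_rot: [1.667, 0.831, -1.66]
contact_force: [-0.8, -1.1, 7.4]
opening: 0.0382
[-8.60251492e-02 -7.55877598e-02  1.94977856e+00 -9.18173086e-04
  1.26264009e+00  5.55844614e-01] [-0.84976981 -1.10917127  7.3718767 ] [-0.26335999  0.04062136  0.07351755]
```

```bash
python3 -m handwheel '[[0.03,[0.001,0,0],[0,0,0]],[0.03,[0.001,0,0],[0,0,0]],[0.03,[0.001,0,0],[0,0,0]],[0.03,[0,0,0],[0,0,0]]]'; python3 -c "
from h import *
o=ctrl.get_obs();print(o['contact_force'],o['wrist_torque'])"
```

```text
t: 12.03
tool_pos: [0.5271, 0.0288, 0.1085]
tool_rot: [1.666, 0.831, -1.66]
contact_force: [-3.3, -1.8, 13.5]
opening: 0.0377
[-3.2572685  -1.79003622 13.54839739] [-0.25000485  0.66723497  0.01987859]
```

```bash
python3 -m handwheel '[[0.03,[0.001,0,0],[0,0,0]],[0.03,[0.001,0,0],[0,0,0]],[0.03,[0,0,0],[0,0,0]],[0.03,[0,0,0],[0,0,0]]]'; python3 -c "
from h import *
o=ctrl.get_obs();print(o['contact_force'],o['wrist_torque'])
for n in('wrist','scene','side'): save(n+'6',ctrl.get_image(n))
c=cam('scene',o)
B,L=model(np.load('p2.npy'));u,v=[int(t) for t in proj(c,B([0,0,.1]))]
a=cv2.imread('pics/scene6.png')[v-50:v+50,u-66:u+66]
cv2.imwrite('pics/c6.png',cv2.resize(a,(792,600),interpolation=cv2.INTER_CUBIC))"
```

```text
t: 12.37
tool_pos: [0.5272, 0.0288, 0.1083]
tool_rot: [1.666, 0.831, -1.661]
contact_force: [-9.3, -0.9, 23.4]
opening: 0.0383
[-9.34837983 -0.941999   23.43074406] [-0.22252141  1.52344767  0.00177732]
```

View pics/c6.png

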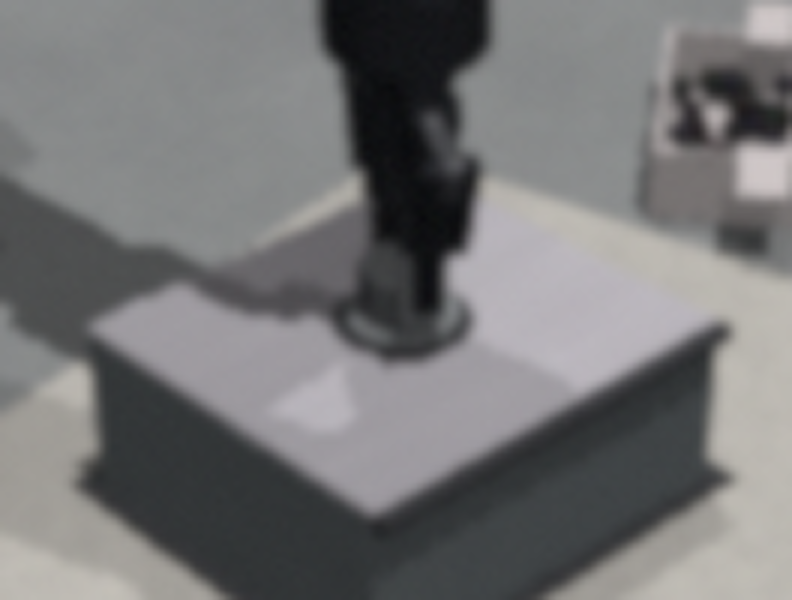

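View pics/wrist6.png

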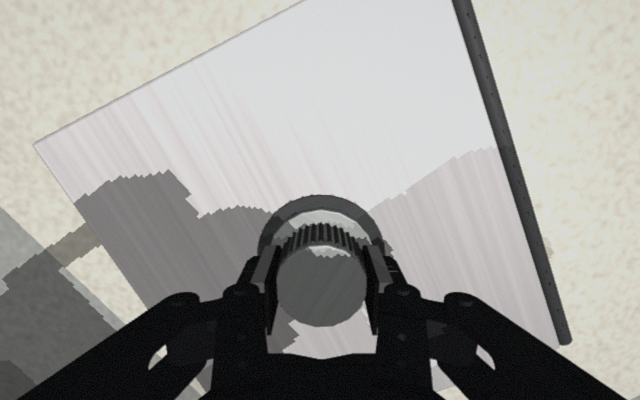

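The scene crop shows the flange flat on the lid at (400,335) with no gap. The stop is stiff: 10 N more moved it only 0.2 mm. I settle briefly, check again and hand in.

```bash
python3 -m handwheel '[[0.03,[0,0,0],[0,0,0]],[0.03,[0,0,0],[0,0,0]],[0.03,[0,0,0],[0,0,0]],[0.03,[0,0,0],[0,0,0]]]'; python3 -c "
from h import *
o=ctrl.get_obs();print(o['contact_force'],np.abs(o['dq']).max())
d=cam('side');ctrl.get_image('side')
for t in('tray','jar','fitting'): print(t,[(atz(d,x['centre'][1],x['centre'][0],0).round(3),round(x['score'],2)) for x in ctrl.tip_of(t,'side')[:2]])
print(ctrl.finish_job())"
```

```text
t: 12.85
tool_pos: [0.5272, 0.0288, 0.1084]
tool_rot: [1.666, 0.831, -1.66]
contact_force: [-9.6, -1.6, 22.7]
opening: 0.0381
[-9.64861444 -1.63634759 22.69963889] 0.0015391774472868081
tray [(array([0.516, 0.434, 0.   ]), 0.85)]
jar [(array([ 0.486, -0.385,  0.   ]), 0.81)]
fitting []
the job is handed in; nothing more can be done
None
```

The lid is shut, the collar is pushed home over its pin, and I handed the job in at about 13 s of the 58 s allowed. No verdict was reported.

**Lid:** I pushed it down with closed fingertips near the front edge. It stopped at z = 0.096 m with about 10 N, and the pictures show the plate flat on the box.

**Collar:** I gripped the knurled part and turned it clockwise while pressing. After about 0.6 rad the push resistance fell to the spring's level and the collar dropped. I then pushed it to a stiff stop and held it there.

**Last checks:**
- **Travel:** about 15 mm measured from the gripping height, where it may already have been pressed by about 1 mm. This is read from the arm's height, since `collar_press` cannot be read directly.
- **Flange:** it looks flat on the lid in the scene picture, with no gap.
- **Hold:** about 23 N downwards, finger opening 38 mm, arm at rest.

**Loose objects:** the tray was found within about 1 cm of its first position and the jar within about 1.5 cm, which is roughly the scatter of these detections. The network did not find the fitting in the last side view, so it has no final check, but the tool's path stayed above it and never came near.

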